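Air the wide scraps caddy by its lever

ROBOT

A 7-joint arm with a two-finger parallel gripper is mounted at the origin on the work surface. World frame = base frame: x ahead of the robot, y to its left, z up, the work surface at z = 0. Lengths are in m, angles in rad, forces in N, time in s.
With the tool pointing down it reaches from about 0.425 to 0.95 m from the base axis. Payload 16.7 kg.
Tool frame: the origin (TCP) lies on the mounting face of the last link; the fingertips stand env.tip_reach ahead of it and the grasp point (between the pads) lies 180 mm ahead of it (env.tip_reach is the distance from the TCP to the fingertips, in m); z points along the fingers, y is the line along which they close (so a half turn about z gives the same grasp; the last joint's range is limited). The gripper opens to 94 mm and grips with 3 to 60 N. Pads are 16 mm wide; open, the fingers measure 119 mm over their backs; the gripper's body (75 mm by 177 mm) begins 78 mm behind the grasp point.
Start: joints at [1.101, 0.426, 0.074, 1.606, -0.034, 1.111, -0.067], TCP at [0.212, -0.641, 0.405] pointing down, gripper open.
Joint ranges: [-2.85, 2.85], [-0.5, 2.14], [-1.23, 1.37], [0.21, 2.46], [-1.02, 4.16], [0.16, 2.05], [-2.73, 2.73]. Speed limits (rad/s): [1.89, 1.89, 2.39, 2.39, 3.01, 3.01, 3.01].

INTERFACE

Orientations are given as a 3x3 rotation matrix whose columns are the frame's x, y, z axes.
In Python, from plant import get_obs, eyes, job, env gives the robot as it stands.
- The arm moves only by the tool drive_tool, never from a script. Its argument "series" is one flat list of numbers, 5 for each row, row after row: the shift along the tool's x, y, z in m, then the turn about the tool's z in rad, then the opening, from 0 (shut) to 1 (fully open). In form: [dx, dy, dz, twist, gripper, dx, dy, dz, twist, gripper, ...]. A call has 1 to 5 rows; each row is the pose to reach, as a shift and turn from the pose commanded when the call began, along the tool's axes at that moment; what a row does not reach only later rows make up. A row lasts 1/8 s, in which the tool goes at most 62.5 mm and 10.7 degrees, less where a joint would pass 70% of its speed; a pose out of reach is approached as far as the arm can. A call with a gripper value outside its range is refused whole. The fingers move at their own pace and stop on an object; "grip_force" is the grip in N (left out, the last holds). Time passes only in rows, so rows that repeat a pose let the fingers close. It gives the time, the measured TCP pose, the force, the opening and the grip force at its end, in the units of the state.
- get_obs(): the state, without advancing time (a new reading comes with each control period).
- eyes.get_image(name): name is "scene" or "top"; returns a dict with "pixels" (420x560x3 uint8, blue, green, red), "depth" (420x560 float32, m along the optical axis (not along the pixel's ray), 0 where there is no reading), "fov_y" (degrees; the focal length in pixels is half the picture's height over the tangent of half this angle, whatever the lens; pixels are square), "cx", "cy" (the principal point, pixels), "distortion" ([k1, k2, p1, p2, k3] as OpenCV has them; the pictures are not rectified), "R" (3x3) and "t" (3): a world point X has camera coordinates R X + t. Camera axes: x right, y down, z forward; pixel columns grow to the right and rows downward; lengths in m; the calibration is good to about 2 mm. A picture is of the moment at which its call begins.
- job.hand_in(): hands the job in; it is judged then, once.
The state is a dict: "clock": time; "joint_pos": joint angles; "joint_velocities": joint speeds; "tau": joint torques, N m; "eef_pos": TCP position; "tool_rot": TCP orientation; "contact_force": force on the tool from outside, world axes, zero at the start; "ft_torque": the same for the moment, N m; "opening": finger opening in m; "grip_force": force on a finger pad.
Only numpy, scipy, OpenCV 4.12 (cv2) and the standard library are available. Lean on these libraries where they do the work, as an engineer would, in place of code of your own. Each camera call takes 0.05 s, during which the arm holds its last target. There are 200 camera calls.

TASK

Air the freshly rinsed wide scraps caddy: using only the lever on its front, press the lever right down so that the lid stands fully open, keep it open for a good three seconds, then ease the lever up so that the lid takes two seconds or more to come down and closes without ever dropping or slamming. Leave the narrow caddy shut and the jar, ring and brush where they are, and finish with the wide caddy shut and your hand clear.

Things in the scene. Friction and masses are not known exactly. Their poses are not given: they have to be found in the camera images.
- wide_caddy: The wide scraps caddy: a fixed steel box 140 mm deep, 210 mm wide, 152 mm high with a flat lid. Origin at the centre of its underside; its -x side is the front, from the middle of which the lever sticks out, and faces the robot within 0.4 rad; z up
- wide_paddle (a point): Where to press the wide caddy's lever: centre of the top face of its steel paddle (dark rubber tread; 34 mm front to back, 44 mm wide, 6 mm thick). It lies 102 mm clear of the caddy's front wall, 107 mm above the counter at rest; it sinks 51 mm, almost straight down, to 56 mm above the counter at the bottom stop
- wide_lever: The wide caddy's lever with its paddle. Origin on its pivot, 10 mm inside the front wall and 80 mm above the counter, 114 mm behind the paddle's centre. At rest the paddle slopes 0.2 rad upward away from the caddy; it turns 0.45 rad down to its stop. The lid's weight and a spring push it up, about 3 to 9 N at the paddle, so it follows the finger up when eased
- wide_lid (a joint): Wide caddy's flat steel lid, rad: 0 shut, 1.10 fully open; hinged on the far rim 142 mm above the counter, the front edge rising to about 280 mm. Linked inside to the lever: its angle is 2.44 x the lever's, about 0.21 rad for 10 mm at the paddle. Let go, it falls and slams
- narrow_lid (a joint): Lid of the narrow caddy (to be left shut), rad, 0 shut. The caddy has the same depth, height, lever and lid but is only 120 mm wide
- narrow_paddle (a point): Centre of the top of the narrow caddy's lever paddle, as on the wide one; not to be pressed
- jar: Empty open glass spice jar, 44 mm across and 92 mm high, standing loose; origin at the centre of its underside
- gasket: Silicone gasket ring, 84 mm across and 8 mm high, lying loose; origin at the centre of its underside
- brush: Steel vent pipe brush lying loose on the counter, 260 mm long and 27 mm across its bristles; origin under its middle, x along it to the bristle end
Mind the look-alikes: they are no part of the job. What is meant by the jar is not orange or pink, and is the larger of those in its own colour.

How it is judged:
By the outcome, as a careful person would: the job done as asked, in the order asked, and still so for the second after the job is handed in, with the robot touching nothing.
It also fails if it takes over 43 s, if anything falls off the work surface, if the arm or the gripper's body presses on something with over 40 N, if the wrist force passes 120 N, or if a joint passes its speed limit or range.

## Working session

There is one attempt and no reset: what is moved stays moved. The work goes in short steps, Python scripts to look and compute and a tool call to move; the robot and the scene stay as the last step left them, time stands still between calls to the robot, and variables do not carry over. Pictures are saved under pics/ and viewed, at most 10 in all, crops included, and the job is handed in when it is done.

Besides the shell and the picture viewer there is one more tool, called after "Request:" by a JSON object that holds its "method" and its "body". drive_tool: Moves the arm, as the interface text tells. Its arguments: {"type":"object","properties":{"series":{"type":"array","items":{"type":"number"}},"grip_force":{"type":"number"}},"required":["series"]}

```bash
mkdir -p pics
cat > h.py <<'E'
import numpy as np, cv2
from plant import get_obs, eyes, job, env
def snap(name,fn):
    im=eyes.get_image(name); cv2.imwrite(f'pics/{fn}.png',im['pixels']); np.savez(f'pics/{fn}.npz',**im); return im
def load(fn): return dict(np.load(f'pics/{fn}.npz'))
def world(im,u,v,d=None):
    f=im['pixels'].shape[0]/2/np.tan(np.radians(float(im['fov_y']))/2)
    K=np.array([[f,0,im['cx']],[0,f,im['cy']],[0,0,1]],float)
    p=cv2.undistortPoints(np.array([[[u,v]]],float),K,np.array(im['distortion'],float)).ravel()
    if d is None:
        w=im['depth'][int(v)-1:int(v)+2,int(u)-1:int(u)+2]; w=w[w>0]; d=np.median(w) if w.size else np.nan
    return im['R'].T@(np.array([p[0],p[1],1])*d-im['t'])
E
python3 - <<'E'
from h import *
for n in('scene','top'):
    im=snap(n,n+'0'); print(n,im['R'],im['t'],im['fov_y'],im['distortion'])
o=get_obs(); print(o['clock'],o['eef_pos'],o['tool_rot'],o['opening'],o['contact_force'],env.tip_reach)
E
```

```text
scene [[-0.33025689  0.9436935  -0.01931237]
 [ 0.6257997   0.20359741 -0.75294278]
 [-0.70661525 -0.26075022 -0.65780256]] [ 0.19009774 -0.27725286  1.63434231] 47.17593037361787 [-0.02030306  0.          0.          0.          0.        ]
top [[-0.03061394 -0.99899203 -0.0328285 ]
 [-0.99790786  0.03241889 -0.05593671]
 [ 0.05694459  0.03104737 -0.99789447]] [0.02776495 0.60726286 1.03241726] 57.468906913526816 [-0.05517414  0.          0.          0.          0.        ]
0.1 [ 0.21212765 -0.64060998  0.40406783] [[ 9.49308955e-01  3.14344279e-01 -4.27250717e-04]
 [ 3.14344562e-01 -9.49308353e-01  1.07106670e-03]
 [-6.89089863e-05 -1.15107715e-03 -9.99999335e-01]] 0.09381798546142647 [-0.03411989  0.40309958  0.31731496] 0.1992
```

View pics/scene0.png

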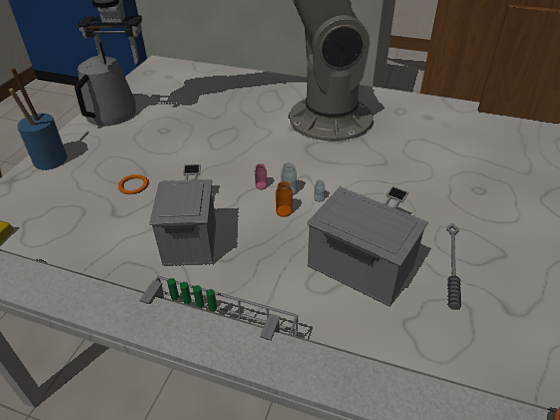

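View pics/top0.png

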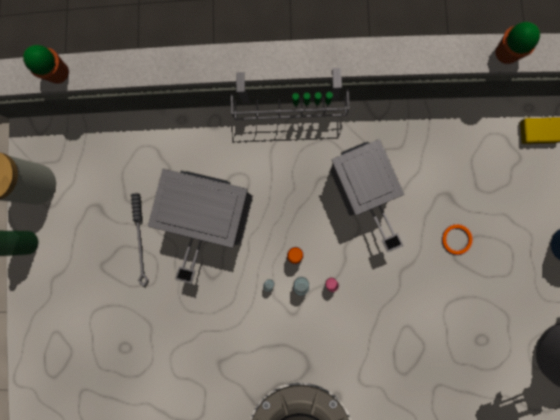

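The wide caddy is the left one in the top view, with its dark paddle at (185,274) there and at (397,194) in the scene view. The narrow caddy's paddle is at (392,242) top. The light-blue jars are at (301,286), which is the larger and so the one meant, and (269,285). The brush is at (140,240).

Run:
```python
from h import *
t=load('top0'); s=load('scene0')
c=cv2.resize(t['pixels'][180:300,120:260],None,fx=4,fy=4,interpolation=cv2.INTER_CUBIC)
d=cv2.resize(s['pixels'][170:250,340:440],None,fx=5,fy=5,interpolation=cv2.INTER_CUBIC)
c=cv2.copyMakeBorder(c[:, :],0,0,0,0,cv2.BORDER_CONSTANT)
cv2.imwrite('pics/crop.png',c); 
for n,u,v in[('paddle',185,274),('jar',301,286),('njar',269,285),('orange',295,255),('npad',392,242),('lidL',160,173),('lidR',247,186),('lidfrontL',153,226),('lidfrontR',235,243),('brushend',143,281)]: print(n,world(t,u,v).round(4))
print('scene paddle',world(s,397,194).round(4))
```

```text
paddle [0.4586 0.2759 0.1067]
jar [ 0.4082 -0.0145  0.0053]
njar [0.4129 0.0738 0.0026]
orange [ 0.4936 -0.0006  0.0057]
npad [ 0.5235 -0.2452  0.1058]
lidL [0.7363 0.3768 0.0019]
lidR [ 6.902e-01  1.284e-01 -2.000e-04]
lidfrontL [0.5807 0.3404 0.1484]
lidfrontR [0.533  0.1477 0.1023]
brushend [4.316e-01 4.306e-01 1.000e-04]
scene paddle [0.4608 0.2779 0.1053]
```

View pics/crop.png

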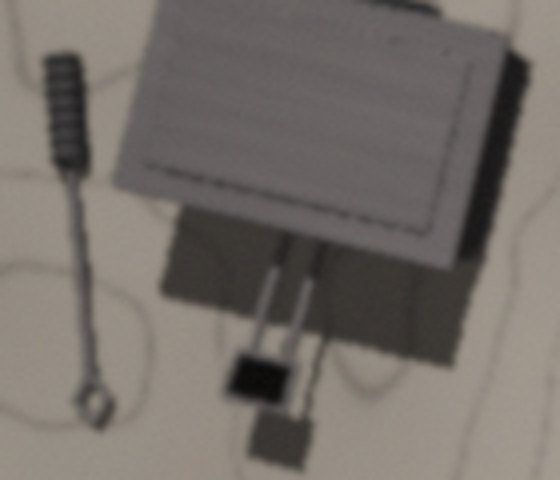

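Request:
{"method": "drive_tool", "body": {"series": [0.05,-0.022,-0.01,0,0,0.105,-0.046,-0.02,0,0,0.16,-0.07,-0.03,0,0,0.215,-0.095,-0.04,0,0,0.27,-0.12,-0.04,0,0], "grip_force": 10}}

```text
clock: 0.72
eef_pos: [0.432, -0.4405, 0.4454]
tool_rot: [[0.949, 0.314, 0.001], [0.314, -0.949, -0.001], [0.001, 0.001, -1.0]]
contact_force: [0.7, -0.8, -0.5]
opening: 0.0477
grip_force: 0.0
```

Request:
{"method": "drive_tool", "body": {"series": [0.04,-0.044,0,0.117,0,0.08,-0.088,0,0.234,0,0.12,-0.132,0,0.351,0,0.16,-0.176,0,0.468,0,0.197,-0.219,0,0.585,0]}}

```text
clock: 1.35
eef_pos: [0.5494, -0.1702, 0.4446]
tool_rot: [[0.964, -0.266, -0.0], [-0.266, -0.964, 0.0], [-0.0, -0.0, -1.0]]
contact_force: [1.2, 0.1, 0.8]
opening: 0.0012
grip_force: 0.0
```

Request:
{"method": "drive_tool", "body": {"series": [-0.015,-0.054,0,0,0,-0.03,-0.108,0,0,0,-0.045,-0.162,0,0,0,-0.06,-0.216,0,0,0,-0.075,-0.27,0,0,0]}}

```text
clock: 1.98
eef_pos: [0.547, 0.1098, 0.4446]
tool_rot: [[0.965, -0.262, -0.0], [-0.262, -0.965, -0.0], [-0.0, 0.0, -1.0]]
contact_force: [1.3, -1.1, -0.8]
opening: 0.0001
grip_force: 0.0
```

Request:
{"method": "drive_tool", "body": {"series": [-0.033,-0.034,0.01,0,0,-0.066,-0.068,0.03,0,0,-0.1,-0.102,0.05,0,0,-0.133,-0.136,0.07,0,0,-0.133,-0.136,0.09,0,0]}}

```text
clock: 2.6
eef_pos: [0.4526, 0.2773, 0.3541]
tool_rot: [[0.966, -0.257, -0.001], [-0.257, -0.966, 0.001], [-0.001, -0.001, -1.0]]
contact_force: [1.8, -0.6, 0.7]
opening: 0.0006
grip_force: 0.0
```

Run:
```python
from h import *
o=get_obs(); print(o['clock'],o['eef_pos'],o['joint_pos'],o['contact_force'])
s=snap('scene','s1'); t=snap('top','t1')
a=cv2.resize(s['pixels'][110:230,320:460],(560,480),interpolation=3)
cv2.imwrite('pics/c1.png',a)
```

```text
2.6 [0.45257209 0.27727867 0.35411624] [-0.32377408  0.27414878 -0.4051665   1.95938417  0.13180284  0.9331516
 -2.62482043] [ 1.76971564 -0.59535825  0.69789211]
```

View pics/c1.png

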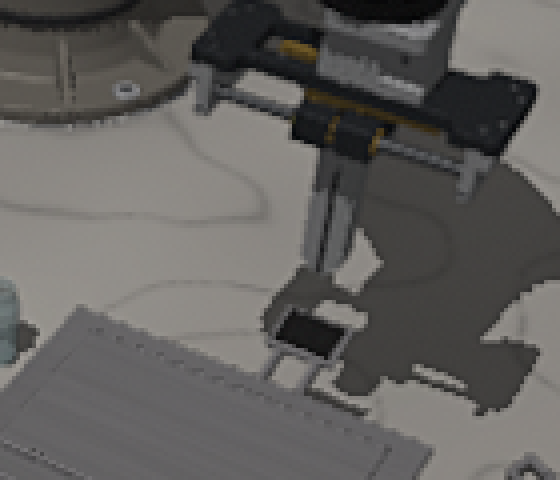

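The fingers are closed and stand just above the paddle (crop (310,330)). Joint 7 is near its limit, so I untwist slightly while descending to just above it.

Request:
{"method": "drive_tool", "body": {"series": [0.003,0,0.01,-0.05,0,0.006,-0.001,0.02,-0.1,0,0.006,-0.001,0.03,-0.15,0,0.006,-0.001,0.035,-0.2,0,0.006,-0.001,0.035,-0.2,0]}}

```text
clock: 3.32
eef_pos: [0.4612, 0.2729, 0.32]
tool_rot: [[0.998, -0.067, -0.0], [-0.067, -0.998, -0.0], [-0.0, 0.0, -1.0]]
contact_force: [-0.9, 0.1, 0.5]
opening: 0.0007
grip_force: 0.0
```

Run:
```python
from h import *
o=get_obs(); print(o['clock'],o['eef_pos'],o['joint_pos'],o['contact_force'])
s=snap('scene','s2')
a=cv2.resize(s['pixels'][140:230,345:450],(700,600),interpolation=3)
cv2.imwrite('pics/c2.png',a)
```

```text
3.325 [0.46116783 0.27294085 0.3199942 ] [-0.29680474  0.32845512 -0.42567364  1.97728972  0.17506619  0.87120239
 -2.4532019 ] [-0.92537183  0.08907625  0.51545677]
```

View pics/c2.png

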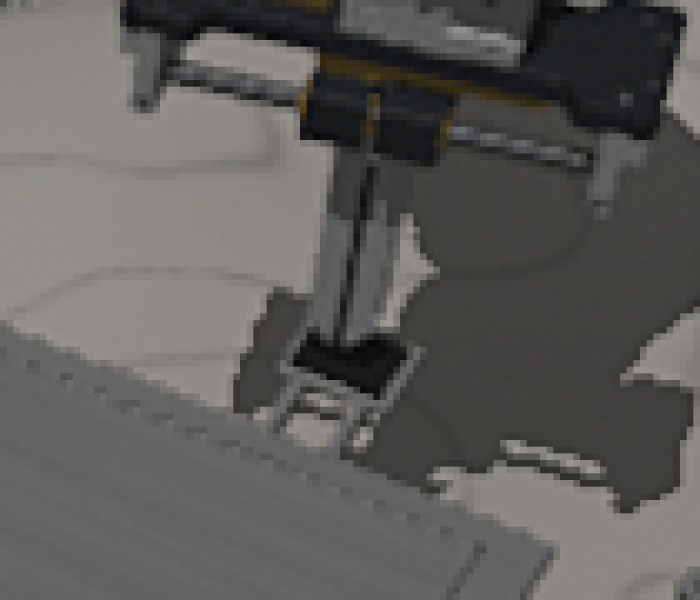

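Request:
{"method": "drive_tool", "body": {"series": [0,-0.002,0.004,0,0,0,-0.004,0.008,0,0,0,-0.004,0.012,0,0,0,-0.004,0.016,0,0,0,-0.004,0.02,0,0]}}

```text
clock: 4.0
eef_pos: [0.4606, 0.2779, 0.2997]
tool_rot: [[0.998, -0.065, -0.0], [-0.065, -0.998, 0.0], [-0.0, -0.0, -1.0]]
contact_force: [-4.8, 0.6, 9.0]
opening: 0.0006
grip_force: 3.8
```

Request:
{"method": "drive_tool", "body": {"series": [0,0,0.004,0,0,0,0,0.008,0,0,0,0,0.012,0,0,0,0,0.016,0,0,0,0,0.02,0,0]}}

```text
clock: 4.62
eef_pos: [0.4604, 0.2781, 0.2796]
tool_rot: [[0.998, -0.065, -0.001], [-0.065, -0.998, 0.0], [-0.001, -0.0, -1.0]]
contact_force: [-5.6, 1.0, 7.4]
opening: 0.0003
grip_force: 3.8
```

Request:
{"method": "drive_tool", "body": {"series": [0,0,0.004,0,0,0,0,0.008,0,0,0,0,0.012,0,0,0,0,0.016,0,0,0,0,0.019,0,0]}}

```text
clock: 5.25
eef_pos: [0.4614, 0.2777, 0.2608]
tool_rot: [[0.998, -0.065, 0.001], [-0.065, -0.998, 0.0], [0.001, -0.001, -1.0]]
contact_force: [1.7, -0.8, 5.7]
opening: 0.0006
grip_force: 2.7
```

Request:
{"method": "drive_tool", "body": {"series": [0,0,0.001,0,0,0,0,0.002,0,0,0,0,0.003,0,0,0,0,0.0035,0,0,0,0,0.004,0,0]}}

```text
clock: 5.88
eef_pos: [0.4612, 0.2776, 0.2569]
tool_rot: [[0.998, -0.065, 0.0], [-0.065, -0.998, 0.0], [0.0, -0.0, -1.0]]
contact_force: [2.2, 1.2, 4.7]
opening: 0.0006
grip_force: 2.0
```

Request:
{"method": "drive_tool", "body": {"series": [0,0,0.0005,0,0,0,0,0.001,0,0,0,0,0.0015,0,0,0,0,0.002,0,0,0,0,0.002,0,0]}}

```text
clock: 6.5
eef_pos: [0.4613, 0.2777, 0.2552]
tool_rot: [[0.998, -0.065, 0.001], [-0.065, -0.998, 0.0], [0.001, -0.0, -1.0]]
contact_force: [2.0, -1.5, 11.7]
opening: 0.0001
grip_force: 5.1
```

Force is rising, so the lever is reaching its stop. One more small push, then hold.

Request:
{"method": "drive_tool", "body": {"series": [0,0,0.0005,0,0,0,0,0.001,0,0,0,0,0.001,0,0,0,0,0.001,0,0,0,0,0.001,0,0]}}

```text
clock: 7.12
eef_pos: [0.4614, 0.2777, 0.2544]
tool_rot: [[0.998, -0.065, 0.001], [-0.065, -0.998, 0.0], [0.001, -0.0, -1.0]]
contact_force: [1.8, -2.7, 15.0]
opening: 0.0001
grip_force: 7.1
```

Run:
```python
from h import *
s=snap('scene','s3'); o=get_obs(); print(o['contact_force'],o['eef_pos'],o['joint_pos'][6])
cv2.imwrite('pics/c3.png',cv2.resize(s['pixels'][90:310,280:490],(572,600),interpolation=3))
```

```text
[ 1.32105072 -2.66314583 15.46599404] [0.46137901 0.27768075 0.25443736] -2.513787860826697
```

View pics/c3.png

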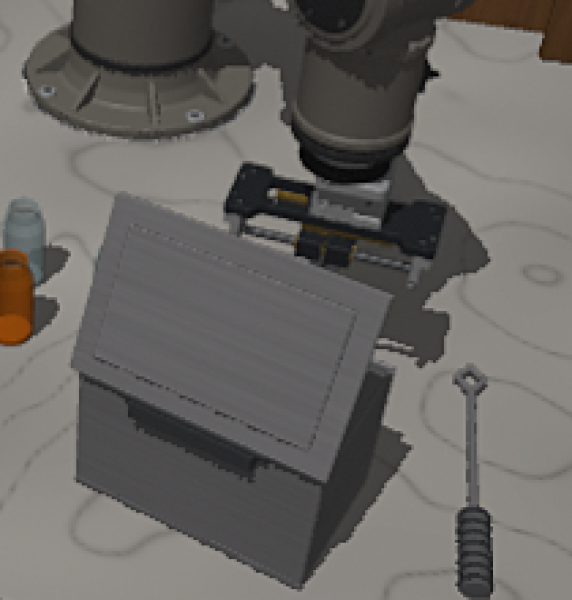

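The lid is standing steeply open, with its front edge at the crop's (122,193)–(392,295). I measure its angle from depth.

Run:
```python
from h import *
s=load('s3')
P=[world(s,280+u*210/572,90+v*220/600) for u in range(135,330,15) for v in range(260,410,10)]
P=np.array([p for p in P if p[2]>.16]); c=P.mean(0); n=np.linalg.svd(P-c)[2][2]; r=np.abs((P-c)@n)
P=P[r<.006]; n=np.linalg.svd(P-P.mean(0))[2][2]; print(len(P),n,np.arccos(abs(n[2])),world(s,326,163))
```

```text
186 [ 0.86866737 -0.23472921  0.43625588] 1.1193628252459966 [0.61582246 0.13173254 0.27642264]
```

Request:
{"method": "drive_tool", "body": {"series": [0,0,0.0005,0,0,0,0,0.0005,0,0,0,0,0.0005,0,0,0,0,0.0005,0,0,0,0,0.0005,0,0]}}

```text
clock: 7.8
eef_pos: [0.4614, 0.2777, 0.2541]
tool_rot: [[0.998, -0.065, 0.002], [-0.065, -0.998, 0.0], [0.001, -0.001, -1.0]]
contact_force: [1.3, -3.1, 18.2]
opening: 0.0003
grip_force: 8.1
```

Lid at about 1.1 rad, fully open. Now I hold for about 4 s more.

Request:
{"method": "drive_tool", "body": {"series": [0,0,0,0,0,0,0,0,0,0,0,0,0,0,0,0,0,0,0,0,0,0,0,0,0]}}

```text
clock: 8.43
eef_pos: [0.4614, 0.2776, 0.254]
tool_rot: [[0.998, -0.066, 0.001], [-0.066, -0.998, 0.0], [0.001, -0.001, -1.0]]
contact_force: [1.5, -2.1, 16.9]
opening: 0.0003
grip_force: 8.1
```

Request:
{"method": "drive_tool", "body": {"series": [0,0,0,0,0,0,0,0,0,0,0,0,0,0,0,0,0,0,0,0,0,0,0,0,0]}}

```text
clock: 9.05
eef_pos: [0.4614, 0.2776, 0.254]
tool_rot: [[0.998, -0.066, 0.001], [-0.066, -0.998, 0.0], [0.001, -0.001, -1.0]]
contact_force: [0.4, -3.2, 17.1]
opening: 0.0002
grip_force: 8.2
```

Request:
{"method": "drive_tool", "body": {"series": [0,0,0,0,0,0,0,0,0,0,0,0,0,0,0,0,0,0,0,0,0,0,0,0,0]}}

```text
clock: 9.68
eef_pos: [0.4614, 0.2777, 0.2541]
tool_rot: [[0.998, -0.065, 0.002], [-0.065, -0.998, 0.0], [0.001, -0.001, -1.0]]
contact_force: [1.2, -2.2, 17.6]
opening: 0.0005
grip_force: 8.2
```

Request:
{"method": "drive_tool", "body": {"series": [0,0,0,0,0,0,0,0,0,0,0,0,0,0,0,0,0,0,0,0,0,0,0,0,0]}}

```text
clock: 10.3
eef_pos: [0.4614, 0.2777, 0.254]
tool_rot: [[0.998, -0.065, 0.001], [-0.065, -0.998, 0.0], [0.001, -0.001, -1.0]]
contact_force: [1.7, -2.8, 17.7]
opening: 0.0006
grip_force: 8.2
```

Request:
{"method": "drive_tool", "body": {"series": [0,0,0,0,0,0,0,0,0,0,0,0,0,0,0,0,0,0,0,0,0,0,0,0,0]}}

```text
clock: 10.92
eef_pos: [0.4614, 0.2777, 0.254]
tool_rot: [[0.998, -0.065, 0.001], [-0.065, -0.998, 0.0], [0.001, -0.001, -1.0]]
contact_force: [1.9, -3.6, 18.1]
opening: 0.0003
grip_force: 8.2
```

Request:
{"method": "drive_tool", "body": {"series": [0,0,0,0,0,0,0,0,0,0,0,0,0,0,0,0,0,0,0,0,0,0,0,0,0]}}

```text
clock: 11.55
eef_pos: [0.4614, 0.2777, 0.2541]
tool_rot: [[0.998, -0.065, 0.002], [-0.065, -0.998, 0.001], [0.001, -0.001, -1.0]]
contact_force: [1.1, -2.5, 16.9]
opening: 0.0007
grip_force: 8.2
```

Request:
{"method": "drive_tool", "body": {"series": [0,0,-0.0015,0,0,0,0,-0.003,0,0,0,0,-0.0045,0,0,0,0,-0.006,0,0,0,0,-0.0075,0,0]}}

```text
clock: 12.18
eef_pos: [0.4607, 0.2777, 0.2607]
tool_rot: [[0.998, -0.065, -0.001], [-0.065, -0.998, 0.0], [-0.001, -0.0, -1.0]]
contact_force: [-2.0, 3.3, 4.1]
opening: 0.0003
grip_force: 1.8
```

Request:
{"method": "drive_tool", "body": {"series": [0,0,-0.0015,0,0,0,0,-0.003,0,0,0,0,-0.0045,0,0,0,0,-0.006,0,0,0,0,-0.0075,0,0]}}

```text
clock: 12.8
eef_pos: [0.4608, 0.2775, 0.2682]
tool_rot: [[0.998, -0.065, -0.0], [-0.065, -0.998, -0.0], [-0.0, 0.0, -1.0]]
contact_force: [-4.7, 1.5, 2.8]
opening: 0.0004
grip_force: 2.3
```

Request:
{"method": "drive_tool", "body": {"series": [0,0,-0.0015,0,0,0,0,-0.003,0,0,0,0,-0.0045,0,0,0,0,-0.006,0,0,0,0,-0.0075,0,0]}}

```text
clock: 13.42
eef_pos: [0.461, 0.2775, 0.2758]
tool_rot: [[0.998, -0.065, -0.0], [-0.065, -0.998, -0.0], [-0.0, 0.0, -1.0]]
contact_force: [-4.6, 0.0, 5.6]
opening: 0.0005
grip_force: 2.7
```

Request:
{"method": "drive_tool", "body": {"series": [0,0,-0.0015,0,0,0,0,-0.003,0,0,0,0,-0.0045,0,0,0,0,-0.006,0,0,0,0,-0.0075,0,0]}}

```text
clock: 14.05
eef_pos: [0.461, 0.2775, 0.2834]
tool_rot: [[0.998, -0.065, 0.0], [-0.065, -0.998, 0.0], [0.0, -0.0, -1.0]]
contact_force: [-4.2, 0.3, 5.5]
opening: 0.0005
grip_force: 2.8
```

Still in contact, and the lever follows. I continue, slower near the end.

Request:
{"method": "drive_tool", "body": {"series": [0,0,-0.0015,0,0,0,0,-0.003,0,0,0,0,-0.0045,0,0,0,0,-0.006,0,0,0,0,-0.0075,0,0]}}

```text
clock: 14.68
eef_pos: [0.4614, 0.2774, 0.291]
tool_rot: [[0.998, -0.066, 0.001], [-0.066, -0.998, 0.0], [0.001, -0.0, -1.0]]
contact_force: [-2.4, -1.1, 7.0]
opening: 0.0006
grip_force: 2.9
```

Request:
{"method": "drive_tool", "body": {"series": [0,0,-0.0015,0,0,0,0,-0.003,0,0,0,0,-0.0045,0,0,0,0,-0.006,0,0,0,0,-0.0075,0,0]}}

```text
clock: 15.3
eef_pos: [0.462, 0.2772, 0.2988]
tool_rot: [[0.998, -0.066, 0.002], [-0.066, -0.998, 0.0], [0.002, -0.0, -1.0]]
contact_force: [2.1, -1.2, 5.1]
opening: 0.0005
grip_force: 2.9
```

Request:
{"method": "drive_tool", "body": {"series": [0,0,-0.0008,0,0,0,0,-0.0016,0,0,0,0,-0.0024,0,0,0,0,-0.0032,0,0,0,0,-0.004,0,0]}}

```text
clock: 15.92
eef_pos: [0.4624, 0.277, 0.3028]
tool_rot: [[0.998, -0.066, 0.003], [-0.066, -0.998, 0.0], [0.003, -0.001, -1.0]]
contact_force: [4.5, -1.9, 5.6]
opening: 0.0008
grip_force: 2.9
```

Request:
{"method": "drive_tool", "body": {"series": [0,0,-0.0008,0,0,0,0,-0.0016,0,0,0,0,-0.0024,0,0,0,0,-0.0032,0,0,0,0,-0.004,0,0]}}

```text
clock: 16.55
eef_pos: [0.4613, 0.2774, 0.3063]
tool_rot: [[0.998, -0.066, 0.001], [-0.066, -0.998, 0.0], [0.001, -0.0, -1.0]]
contact_force: [0.9, -0.0, 0.4]
opening: 0.0004
grip_force: 0.4
```

Request:
{"method": "drive_tool", "body": {"series": [0,0,-0.0008,0,0,0,0,-0.0016,0,0,0,0,-0.0024,0,0,0,0,-0.0032,0,0,0,0,-0.004,0,0]}}

```text
clock: 17.18
eef_pos: [0.4609, 0.2776, 0.3102]
tool_rot: [[0.998, -0.065, -0.0], [-0.065, -0.998, 0.0], [-0.0, 0.0, -1.0]]
contact_force: [0.2, 0.9, 0.3]
opening: 0.0006
grip_force: 0.0
```

Request:
{"method": "drive_tool", "body": {"series": [0,0,-0.01,0,0,0,0,-0.03,0,0,0,0,-0.05,0,0,0,0,-0.08,0,0,0,0,-0.1,0,0]}}

```text
clock: 17.8
eef_pos: [0.4609, 0.2777, 0.4122]
tool_rot: [[0.998, -0.065, 0.001], [-0.065, -0.998, 0.001], [0.001, -0.001, -1.0]]
contact_force: [0.5, -0.3, -0.5]
opening: 0.0007
grip_force: 0.0
```

Request:
{"method": "drive_tool", "body": {"series": [0,0,0,0,0,0,0,0,0,0,0,0,0,0,0,0,0,0,0,0,0,0,0,0,0]}}

```text
clock: 18.42
eef_pos: [0.461, 0.2776, 0.4099]
tool_rot: [[0.998, -0.065, -0.0], [-0.065, -0.998, -0.0], [-0.0, 0.0, -1.0]]
contact_force: [0.1, -1.0, 0.4]
opening: 0.0006
grip_force: 0.0
```

Run:
```python
from h import *
s=snap('scene','s4'); o=get_obs(); print(o['clock'],o['contact_force'],o['eef_pos'],np.abs(o['joint_velocities']).max())
```

```text
18.475 [-0.28607455 -0.71400782  0.95042015] [0.46096737 0.27758122 0.40999805] 0.002741933200774506
```

View pics/s4.png

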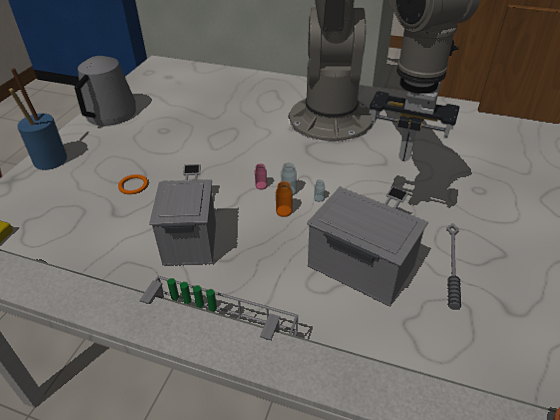

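Both lids are shut. The wide caddy's paddle is back at (397,194), the jar (289,178), ring (133,184) and brush (453,265) have not moved, and the hand is clear.

```bash
python3 -c "
from plant import job
print(job.hand_in())"
```

```text
the job is handed in; nothing more can be done
None
```

The wide caddy's lid was pressed fully open (about 1.1 rad), held for about 4.5 s, then eased shut over about 4.5 s with the finger on the lever until it closed; the narrow caddy, jar, ring and brush are where they were, the hand is clear, and the job is handed in at 18.5 s.

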